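# Third hand at the 3D printer: hold the build plate home for clamping

### The job

Switch the 3D printer off at the red toggle on its grey power box, and only then slide the build plate back on the bed until its rear edge sits squarely against both red corner brackets. Keep pressing it there gently and steadily with about 10 N, so that I can tighten the two plate clamps, and finish while still pressing: do not let go. Leave the other things on the desk where they are.

Things in the scene. Friction and masses are not known exactly. Their poses are not given: they have to be found in the camera images.
- printer: black desktop 3D printer, fixed. Origin on the desk under the bed's centre; x points from its front to its back (push the plate along +x), y to the left seen from the front. Its tower with print head (bottom at z = 184 mm) and two spools stands at x above 75 mm, 520 mm high. The base ends 60 mm in front of the origin, 52 mm high: below the tab all is free down to the desk.
- bed_center (a point): centre of the silver bed's top face, 90 mm above the desk; axes as the printer's. The bed is level, 175 (x) x 190 (y) x 10 mm, and does not move when pushed. The plate is home when its origin is at this point, to a few mm. A brass-headed clamp screw stands at each side of the bed (x = -5, y = +-88 mm from here, 19 mm high).
- corners: the dark rail along the rear edge of the bed that carries both red corner brackets; origin and axes as the printer's. Rigid: it does not give.
- corner_left: rigid, slippery red L-shaped bracket at the bed's rear left corner; its origin is the printer's. Its stop face for the plate's rear edge lies at x = 70 mm, y = 38 to 78 mm; its side lip, inner face at y = 75 mm (5 mm clear of a centred plate), runs forward to x = 45 mm and then flares out to y = 87 mm at x = 18 mm. Top at z = 104 mm.
- corner_right: red bracket at the rear right corner, the mirror image (y negative) of corner_left; its origin coincides with the printer's.
- plate: loose grey plate, 140 x 140 x 4 mm, rear corners cut 10 mm, 0.2 kg, on the bed, 55 to 75 mm too far forward and a little skewed. Origin under the square's centre; x towards its rear edge. A yellow tab 40 mm wide, 4 mm thick, juts 35 mm from the middle of the front edge, its end 105 mm from the origin. Slides with 1 to 2 N of friction; squares itself when pushed at the middle of the tab's end.
- tab_end (a point): middle of the end face of the plate's yellow tab, at half thickness; axes as the plate's.
- power_box: grey power box of the printer, fixed to the desk, 170 (x) x 115 (y) x 70 mm high. Origin under its centre; x points from its front (with a small display) to its back. The switch stands in the middle of the top, on a small steel plate with a green dot on the ON side (+x) and a black dot on the OFF side (-x).
- switch_pivot (a point): pivot of the toggle, on the centre line of the power box, 74 mm above the desk (4 mm over the box's top); axes as the power box's.
- switch_tip (a point): tip of the toggle's lever, on its axis, 40 mm from the pivot.
- power (a joint): toggle of the power box: a red lever 41 mm long and up to 11 mm thick that swings in the box's x-z plane. 0 = ON, leaning 0.45 rad towards the box's +x (green dot); 0.9 = OFF, leaning 0.45 rad towards -x (black dot). It snaps over at 0.45 (upright), takes about 2 N at the tip, and starts ON.
- scraper: bystander: orange-handled scraper, 200 mm long, lying on the desk between printer and power box.
- glue: bystander: yellow glue bottle, 52 mm across, 125 mm high, standing.
- spray_can: bystander: white spray can, 54 mm across, 187 mm high, standing.
- tube: bystander: white tube standing on its cap, 40 mm across, 141 mm high.
- gear_a: bystander: red printed gear, 44 mm across, in the blue open tray (160 x 110 x 35 mm).
- gear_b: bystander: red printed gear, 52 mm across, in the same blue tray.
- gear_c: bystander: red printed gear, 40 mm across, on the white card.
- gear_d: bystander: red printed gear, 36 mm across, on the white card.
Not all that is in view belongs to the job. Leave any purple look-alike of the power_box alone.

How it is judged:
On the way, in this order (a step that is already met when the one before it is completed fails the run):
1. the toggle is flipped to off (value of joint power above 0.75 rad), for 0.2 s.
2. the plate is home, square against both corner brackets and pressed there with 5 to 16 N (value of joint power above 0.75 rad and x of plate in the frame of bed_center above -0.003 m and y of plate in the frame of bed_center between -0.007 and 0.007 m and z of plate in the frame of bed_center below 0.003 m and angle between plate's own z axis and vertical below 0.03 rad and angle between the x axis of plate and the x axis of bed_center, either way round below 0.03 rad and contact force between plate and corner_left above 1 N and contact force between plate and corner_right above 1 N and contact force between plate and corners between 5 and 16 N), for 0.5 s.
At the end, for the whole second after the job is handed in: The toggle is off (above 0.75 rad). The plate lies flat on the bed, home within 3 mm of the stop faces, within 7 mm of the centre line and 0.03 rad of square, at rest. It presses on each corner bracket with more than 1 N and on both together with 5 to 16 N, through the last second (all of step 2 and linear speed of plate below 0.01 m/s); the arm keeps its last pose, push and grip.
It fails at once if the plate is moved (over 10 mm) while the printer is still on (value of joint power below 0.6 rad and distance of plate from where it was at the start of the episode above 0.01 m).
It fails at once if the plate is rammed against the brackets (over 35 N) (contact force between plate and corners above 35 N).
It fails at once if a bystander is moved by more than 25 mm (distance of any of scraper, glue, spray_can, tube, gear_a, gear_b, gear_c, gear_d from where it was at the start of the episode above 0.025 m).
It also fails if it takes over 58 s, if anything falls off the work surface, if the arm or the gripper's body presses on something with over 40 N, if the wrist force passes 120 N, or if a joint passes its speed limit or range.

### The arm

A 7-joint arm with a two-finger parallel gripper is mounted at the origin on the work surface. World frame = base frame: x ahead of the robot, y to its left, z up, the work surface at z = 0. Lengths are in m, angles in rad, forces in N, time in s.
With the tool pointing down it reaches from about 0.35 to 0.9 m from the base axis. Payload 8.1 kg.
Tool frame: the origin (TCP) lies at the very end of the fingers, on their centre line; the grasp point (between the pads) lies 19 mm behind it; z points along the fingers, x is the direction in which the jaws open and shut, and the axes are right-handed (so a half turn about z gives the same grasp; the last joint's range is limited). The gripper opens to 92 mm and grips with 3 to 60 N. Pads are 19 mm wide; open, the fingers measure 130 mm over their backs; the gripper's body (75 mm by 190 mm) begins 47 mm behind the grasp point.
Start: joints at [-1.343, 0.434, 0.025, 1.573, -0.012, 1.134, -0.075], TCP at [0.203, 0.591, 0.227] pointing down, gripper open.
Joint ranges: [-2.62, 2.62], [-0.44, 2.09], [-1.27, 1.32], [0.08, 2.57], [-1.32, 4.46], [0.12, 2], [-2.74, 2.74]. Speed limits (rad/s): [2.22, 2.22, 3.01, 3.01, 3.14, 3.14, 3.14].

### API

Orientations are given as a rotation vector (axis times angle).
In Python, from cell import status, viewer, arm gives the robot as it stands.
- The arm moves only by the tool jog_arm, never from a script. Its argument "commands" is text: rows parted by semicolons, each of 7 numbers parted by spaces: the closure, from -1 (fully open) to 1 (shut), then the shift along the world's x, y, z normalised to -1 to 1, where 1 is 0.3 m, then the turn, a rotation vector about the world's x, y, z normalised to -1 to 1, where 1 is 2 pi rad. In form: jaw dx dy dz wx wy wz; .... A call has exactly 5 rows; each row shifts and turns the commanded pose from where the row before left it; what a row does not reach is not made up. A row lasts 1/10 s, in which the tool goes at most 50 mm and 8.59 degrees, less where a joint would pass 70% of its speed; a pose out of reach is approached as far as the arm can. A call with a number of a shift or a turn outside -1 to 1 is refused whole. A call with a gripper value outside its range is refused whole. The fingers move at their own pace and stop on an object; "force" is the grip in N (left out, the last holds). Time passes only in rows, so rows that do not move let the fingers close, or fill a call up. It gives the time, the measured TCP pose, the force and the opening at its end, in the units of the state.
- status.observe(): the state, without advancing time (a new reading comes with each control period).
- viewer.get_image(name): name is "scene" or "top"; returns a dict with "pixels" (420x560x3 uint8, red, green, blue), "z_map" (420x560 float32, m along the optical axis (not along the pixel's ray), 0 where there is no reading), "camera_matrix" (3x3 intrinsics, pixels), "R" (3x3) and "t" (3): a world point X has camera coordinates R X + t. Camera axes: x right, y down, z forward; pixel columns grow to the right and rows downward; lengths in m; the calibration is good to about 2 mm. A picture is of the moment at which its call begins.
- arm.sign_off(): hands the job in, once; it reports no verdict.
The state is a dict: "clock": time; "joints": joint angles; "dq": joint speeds; "joint_efforts": joint torques, N m; "position": TCP position; "ee_rot": TCP orientation; "force": force on the tool from outside, world axes, zero at the start; "ft_torque": the same for the moment, N m; "width": opening from 0.0 (shut) to 1.0 (fully open).
Only numpy, scipy, OpenCV 4.12 (cv2) and the standard library are available. Lean on these libraries where they do the work, as an engineer would, in place of code of your own. Each camera call takes 0.05 s, during which the arm holds its last target. There are 200 camera calls.

## Working session

There is one attempt and no reset: what is moved stays moved. The work goes in short steps, Python scripts to look and compute and a tool call to move; the robot and the scene stay as the last step left them, time stands still between calls to the robot, and variables do not carry over. Pictures are saved under pics/ and viewed, about 8 in all and at most 12, crops included, and the job is handed in when it is done.

Besides the shell and the picture viewer there is one more tool, called by a JSON object that holds its "method" and its "body". jog_arm: Moves the arm, as the interface text tells. Scaled input: -1 to 1 covers 0.3 m each way for a shift and 2 pi rad each way for a turn. Its arguments: {"type":"object","properties":{"commands":{"type":"string"},"force":{"type":"number"}},"required":["commands"]}

```bash
mkdir -p pics; cat > h.py <<'E'
import numpy as np, cv2
from cell import status, viewer, arm
def grab(n):
    d=viewer.get_image(n); return d
def save(d,f,crop=None,s=1):
    im=d["pixels"][:,:,::-1]
    if crop: u0,v0,u1,v1=crop; im=im[v0:v1,u0:u1]
    im=cv2.resize(im,None,fx=s,fy=s,interpolation=cv2.INTER_CUBIC); cv2.imwrite(f,im)
def cloud(d):
    z=d["z_map"].astype(float); K=d["camera_matrix"]
    v,u=np.mgrid[:z.shape[0],:z.shape[1]]
    c=np.stack([(u-K[0,2])/K[0,0]*z,(v-K[1,2])/K[1,1]*z,z],-1)
    P=(c-d["t"])@d["R"]; P[z==0]=np.nan; return P
E
python3 - <<'E'
from h import *
for n in("scene","top"):
    d=grab(n); np.savez(n+".npz",**d); save(d,f"pics/{n}0.png",s=1.4)
    print(n,-d["R"].T@d["t"],d["R"][2])
print(status.observe())
E
```

```text
scene [1.16987995 0.18192403 0.94721428] [-0.54721942 -0.32891694 -0.76965223]
top [ 0.27679642 -0.18280313  1.64267107] [ 0.16835856  0.00876097 -0.98568689]
{'clock': 0.1, 'joints': array([-1.34257602,  0.43514014,  0.02498032,  1.57398148, -0.01160414,
        1.1339975 , -0.07507588]), 'dq': array([ 0.00021756,  0.00032547,  0.00106414, -0.00192857,  0.00021747,
       -0.00053988,  0.00010465]), 'joint_efforts': array([ 3.00683903e-03, -6.69130039e+01,  9.87958387e-01, -3.15143824e+01,
       -6.05595019e-02,  3.75943794e-02,  7.30023862e-05]), 'position': array([0.20291874, 0.59067144, 0.22604123]), 'ee_rot': array([ 2.55621104e+00,  1.82475377e+00, -1.64430088e-03]), 'force': array([-0.80599051,  0.31440637, -0.60640011]), 'ft_torque': array([ 0.02244085, -0.00552926,  0.04830388]), 'width': 0.9994728394232291}
```

View pics/scene0.png

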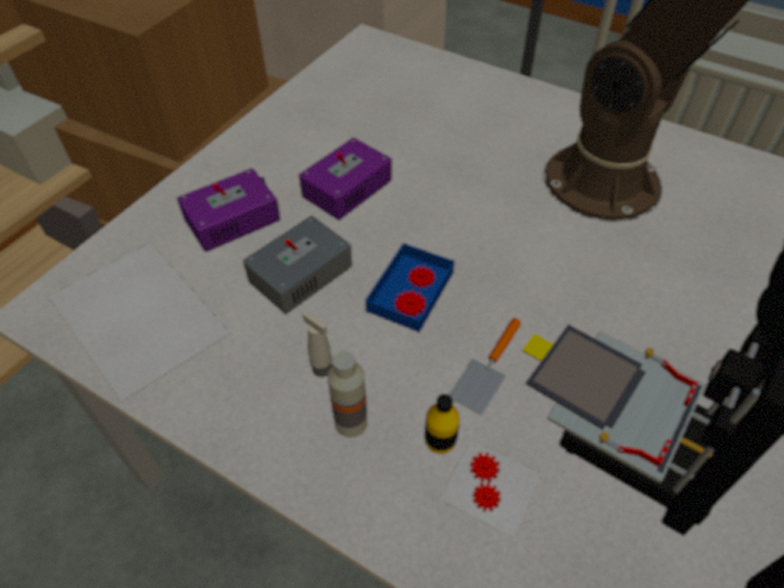

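View pics/top0.png

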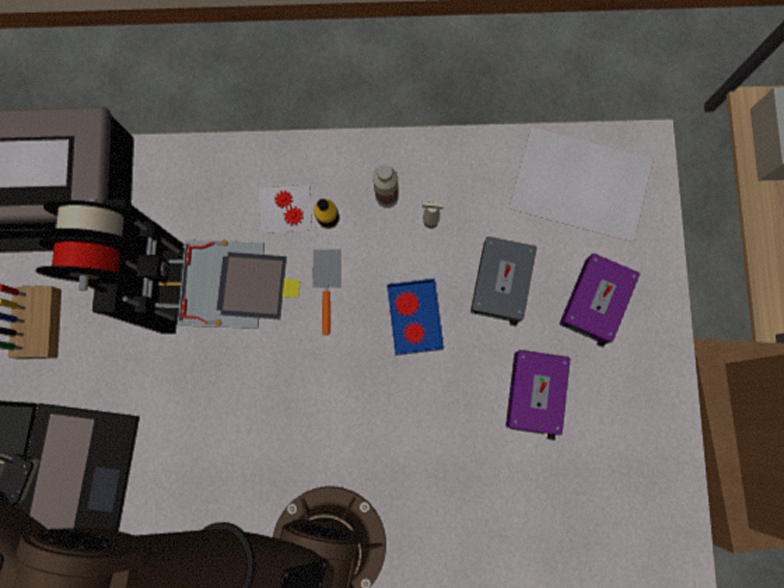

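The images show three boxes. The grey one is at scene (298,262) / top (504,278). The purple look-alikes are at top (600,297) and (540,392). I choose the grey one. The plate with its yellow tab is at top (252,286)/(292,288), and the red brackets are at (195,250) and (200,320).

```bash
cat > m.py <<'E'
from h import *
def load(n): return dict(np.load(n+".npz"))
T=load("top"); S=load("scene")
def rect(P,m,lab):
    m=m&np.isfinite(P[...,2]); m8=cv2.morphologyEx(m.astype(np.uint8),cv2.MORPH_OPEN,np.ones((3,3)))
    n,l,s,_=cv2.connectedComponentsWithStats(m8)
    for i in np.argsort(-s[1:,4])[:2]+1:
        Q=P[l==i]; 
        if len(Q)<15: continue
        r=cv2.minAreaRect(Q[:,:2].astype(np.float32)*1000)
        print(lab,len(Q),"c",np.round(r[0],1),"size",np.round(r[1],1),"ang",round(r[2],2),"z",np.round(np.median(Q[:,2])*1000,1),"mean",np.round(Q.mean(0)*1000,1))
for nm,d in(("top",T),("scene",S)):
    P=cloud(d); im=d["pixels"]; hsv=cv2.cvtColor(im,cv2.COLOR_RGB2HSV); H,s,V=[hsv[...,i].astype(int) for i in range(3)]
    X,Y,Z=P[...,0],P[...,1],P[...,2]
    print(nm)
    gb=(X>.4)&(X<.85)&(Y<-.2)&(Y>-.5)
    rect(P,gb&(abs(Z-.07)<.006)&~((H>125)&(H<165)&(s>80)),"box")
    red=((H<8)|(H>172))&(s>130)&(V>60)
    rect(P,gb&red&(Z>.07)&(Z<.13),"toggle")
    pr=(X>.4)&(X<.85)&(Y>-.05)&(Y<.45)
    rect(P,pr&(abs(Z-.093)<.02)&(H>20)&(H<35)&(s>150),"tab")
    rect(P,pr&red&(Z>.085)&(Z<.125),"br")
    rect(P,pr&(abs(Z-.0925)<.008),"bed+plate")
    warm=(im[...,0].astype(int)-im[...,2]>-3)
    rect(P,pr&(abs(Z-.094)<.008)&warm&(s<100)&(V<150),"plate")
save(T,"pics/t1.png",(110,150,240,250),6)
save(T,"pics/t2.png",(325,160,395,235),8)
E
python3 m.py
```

```text
top
box 1372 c [ 566. -401.] size [113.9 166.8] ang 76.39 z 69.3 mean [ 562.8 -400.7   69.5]
box 15 c [ 626.3 -362.3] size [ 6.4 14.3] ang 88.25 z 70.1 mean [ 626.2 -362.2   70.4]
tab 133 c [550.1  68.2] size [34.6 34.9] ang 88.87 z 93.0 mean [550.2  68.2  93.3]
tab 119 c [718.9  -7.7] size [32.  43.7] ang 21.5 z 88.2 mean [717.7  -8.7  88.2]
bed+plate 3351 c [562.4 180.2] size [259.6 188.4] ang 88.48 z 91.7 mean [562.9 181.7  91.7]
bed+plate 36 c [716.3  -6.6] size [12.3 31.6] ang 18.51 z 92.9 mean [716.5  -6.6  92.4]
plate 1466 c [560.3 152.6] size [121.8 121.7] ang 84.08 z 93.3 mean [558.9 152.   93.2]
scene
box 2127 c [ 569.5 -399.2] size [119.4 170.8] ang 76.81 z 70.4 mean [ 574.6 -395.8   70.3]
box 38 c [ 731.2 -234.4] size [ 7.6 25.6] ang 34.01 z 68.7 mean [ 731.7 -234.3   68.9]
toggle 19 c [ 575.1 -415.8] size [46.3  9. ] ang 56.9 z 108.6 mean [ 583.6 -402.1  105.9]
tab 324 c [739.5  -1.6] size [33.2 47.3] ang 19.0 z 87.4 mean [ 7.426e+02 -1.000e-01  8.840e+01]
tab 216 c [553.1  68.7] size [33.9 40. ] ang 84.3 z 93.8 mean [554.1  68.8  93.8]
br 124 c [647.4 267.7] size [15.4 53.3] ang 5.64 z 101.7 mean [650.5 270.9 100.6]
br 91 c [493.1 275.9] size [49.9  8.3] ang 77.1 z 99.6 mean [493.4 275.9  99.2]
bed+plate 7784 c [565.6 180.6] size [261.  193.8] ang 86.68 z 92.2 mean [572.5 200.   92.2]
bed+plate 172 c [735.8  -2.3] size [32.6 39.8] ang 26.15 z 91.8 mean [739.6  -1.   91.9]
plate 2712 c [561.3 151.6] size [123.3 127.5] ang 84.43 z 94.3 mean [563.2 153.   94.3]
plate 22 c [658.7 238.8] size [10.3  6.2] ang 89.66 z 91.6 mean [659.3 238.7  93.7]
```

```bash
python3 - <<'E'
import cv2,numpy as np
a=cv2.imread("pics/t1.png");b=cv2.imread("pics/t2.png")
a=cv2.resize(a,(500,385));b=cv2.resize(b,(290,311));c=np.zeros((385,795,3),np.uint8);c[:,:500]=a;c[:311,505:]=b
cv2.imwrite("pics/t3.png",c)
E
```

```text
(no output)
```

View pics/t3.png

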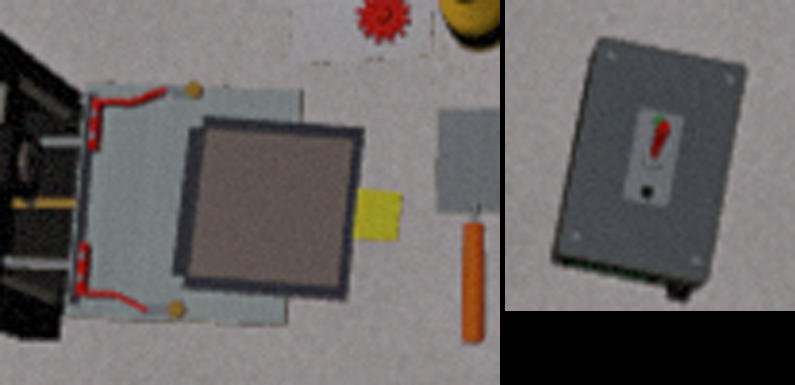

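```bash
cat > m2.py <<'E'
from m import *
print("=====")
G=np.zeros((24,34))
for d in(T,S):
    P=cloud(d); Q=P[np.isfinite(P[...,2])]
    i=np.floor(Q[:,0]/.05).astype(int)+4; j=np.floor(Q[:,1]/.05).astype(int)+14
    ok=(i>=0)&(i<24)&(j>=0)&(j<34); np.maximum.at(G,(i[ok],j[ok]),Q[ok,2])
print("cols y from",-14*5,"cm; rows x from -20")
for i in range(23,-1,-1): print("%4d"%(i*5-20)," ".join("%3d"%(v*100) for v in G[i]))
for nm,d in(("top",T),("scene",S)):
    P=cloud(d); hsv=cv2.cvtColor(d["pixels"],cv2.COLOR_RGB2HSV); H,s,V=[hsv[...,i].astype(int) for i in range(3)]
    X,Y,Z=P[...,0],P[...,1],P[...,2]; pr=(X>.4)&(X<.75)&(Y>0.05)&(Y<.35)
    for (u,v) in ((165,180),):
        if nm=="top":print(hsv[185:230:10,140:150:5].tolist())
    bed=pr&(abs(Z-.09)<.006)&(H>75)&(H<115)&(V>110)
    rect(P,bed,"bed "+nm)
    red=((H<8)|(H>172))&(s>110)&(V>50)
    rect(P,pr&red&(Z>.08)&(Z<.13),"br")
    dark=pr&(abs(Z-.094)<.008)&((V<130))&(s<110)
    rect(P,dark,"plateall")
E
python3 m2.py | sed '1,/=====/d'
```

```text
cols y from -70 cm; rows x from -20
  95   0   0   0   0   0   0   0   0   0   0   0   0   0   0   0   0   0   0   0   0   0   0   0   0   0   0   0   0   0   0   0   0   0   0
  90   0   0   0   1   0   0   0   0   0   0   0   0   0   0   0   0   1   0   0   0   0   1  18  19  19  19  19  19   0   0   0   0   0   0
  85   1   1   1   1   1   0   0   0   0   0   0   0   1   1   0   1   1   1   0   0   1   1  18  19  20  20  20  19   0   0   0   0   0   0
  80   1   1   1   1   1   0   0   0   0   1  15  15   0   0   1   1   0   0   0   0   0   0  18  19  20  20  20  19   0   0   0   0   0   0
  75   1   1   1   1   1   1   0   1   0   0  18  18   0   8   8   2   2   0   1   1   0   1  18  19  19  20  20  20   0   0   0   0   0   0
  70   1   1   1   1   0   1   0   0  14  14   7  15   1  13  13   2   1   1   0   0   1   1  19  19  19  19  20  19   0   0   0   0   0   0
  65   1   1   1   0   0   7   7   1   7   9   0   1   1   1   0   0   9   9  11  10  44  45   0   7  18  19  19  19  11   0   0   0   0   0
  60   1   7   7   0   7   7   7   7   0   1   0   1   0   1   1  10  10  10 
[... 2735 characters left out ...]
8]
plateall 2053 c [564.6 159.7] size [152.9 157.8] ang 84.01 z 93.1 mean [560.1 155.8  93. ]
plateall 55 c [535.9 273.1] size [14.1 41. ] ang 73.85 z 89.4 mean [536.6 273.2  90.1]
bed scene 2246 c [539.7 242.6] size [206.  124.5] ang 25.2 z 89.9 mean [560.6 252.   89.9]
bed scene 345 c [646.9 170.3] size [74.  25.6] ang 85.6 z 90.2 mean [647.1 168.7  90.1]
br 141 c [647.4 268.2] size [15.4 54.4] ang 5.64 z 101.7 mean [650.5 270.1 100.4]
br 113 c [492.9 277.3] size [52.6 10. ] ang 73.15 z 100.1 mean [493.8 277.6  99.4]
plateall 7339 c [566.2 197.4] size [227.5 192.9] ang 86.28 z 92.2 mean [572.8 202.7  92.2]
plateall 15 c [653.3 329.4] size [7.3 3.2] ang 58.76 z 92.8 mean [653.2 329.8  94. ]
```

{"method": "jog_arm", "body": {"commands": "1 0.05 -0.155 0 0 0 0;1 0.05 -0.155 0 0 0 0;1 0.05 -0.155 0 0 0 0;1 0.05 -0.155 0 0 0 0;1 0.05 -0.155 0 0 0 0", "force": 20}}

```text
clock: 0.6
position: [0.2782, 0.3565, 0.2265]
ee_rot: [2.557, 1.825, -0.001]
force: [1.4, 0.4, 0.3]
width: 0.615
```

{"method": "jog_arm", "body": {"commands": "1 0.06 -0.15 0 0 0 0;1 0.06 -0.15 0 0 0 0;1 0.06 -0.15 0 0 0 0;1 0.06 -0.15 0 0 0 0;1 0.06 -0.15 0 0 0 0"}}

```text
clock: 1.1
position: [0.3682, 0.1317, 0.2268]
ee_rot: [-2.557, -1.825, -0.001]
force: [2.0, 1.2, 0.7]
width: 0.176
```

{"method": "jog_arm", "body": {"commands": "1 0.06 -0.15 0 0 0 0;1 0.06 -0.15 0 0 0 0;1 0.06 -0.15 0 0 0 0;1 0.06 -0.15 0 0 0 0;1 0.06 -0.15 0 0 0 0"}}

```text
clock: 1.6
position: [0.4582, -0.0932, 0.2268]
ee_rot: [-2.556, -1.826, -0.001]
force: [1.6, 0.1, -0.0]
width: 0.003
```

{"method": "jog_arm", "body": {"commands": "1 0.09 -0.13 0 0 0 0.015;1 0.09 -0.13 0 0 0 0;1 0.09 -0.13 0 0 0 0;1 0.09 -0.13 0 0 0 0;1 0.09 -0.13 0 0 0 0"}}

```text
clock: 2.1
position: [0.5938, -0.2877, 0.2261]
ee_rot: [-2.467, -1.944, 0.0]
force: [0.9, 0.1, 1.2]
width: 0.005
```

{"method": "jog_arm", "body": {"commands": "1 0.02 -0.137 0 0 0 0;1 0.02 -0.137 0 0 0 0;1 0.02 -0.137 0 0 0 0;1 0 0 -0.14 0 0 0;1 0 0 -0.14 0 0 0"}}

```text
clock: 2.6
position: [0.6107, -0.4125, 0.1422]
ee_rot: [2.469, 1.939, -0.0]
force: [0.1, 0.7, -0.2]
width: 0.004
```

```bash
python3 - <<'E'
from h import *
d=grab("scene");t=grab("top")
a=cv2.resize(d["pixels"][130:240,150:280,::-1],None,fx=3,fy=3);b=cv2.resize(t["pixels"][145:255,320:450,::-1],None,fx=3,fy=3)
cv2.imwrite("pics/c1.png",np.hstack([a,b]))
print(status.observe()["position"],status.observe()["force"])
E
```

```text
[ 0.60795622 -0.40698532  0.13580119] [-0.02317637  0.83666885 -1.43831979]
```

View pics/c1.png

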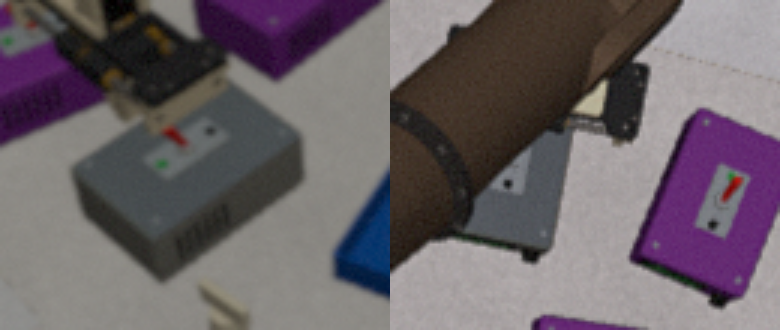

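{"method": "jog_arm", "body": {"commands": "1 0.01 -0.003 -0.07 0 0 0;1 0 0 -0.067 0 0 0;1 0 0 0 0 0 0;1 -0.025 0.006 0 0 0 0;1 -0.025 0.006 0 0 0 0"}}

```text
clock: 3.2
position: [0.5992, -0.4075, 0.1037]
ee_rot: [2.466, 1.943, 0.001]
force: [0.0, -0.3, -0.4]
width: 0.009
```

{"method": "jog_arm", "body": {"commands": "1 -0.02 0.005 0 0 0 0;1 -0.02 0.005 0 0 0 0;1 -0.02 0.005 0 0 0 0;1 -0.01 0.002 0 0 0 0;1 0 0 0 0 0 0"}}

```text
clock: 3.7
position: [0.577, -0.4017, 0.1015]
ee_rot: [-2.468, -1.942, 0.001]
force: [-0.2, 0.5, -0.5]
width: 0.005
```

```bash
python3 - <<'E'
from h import *
o=status.observe();p=o["position"]-[.5675,-.400,0];print(o["position"],"box x",p@[.972,-.235,0],"y",p@[.235,.972,0],o["force"])
E
```

```text
[ 0.57698168 -0.40166776  0.10145535] box x 0.009608114722234613 y 0.0006071357888970004 [-0.21961158  0.53881977 -0.52352735]
```

{"method": "jog_arm", "body": {"commands": "1 -0.01 0.002 0 0 0 0;1 -0.01 0.002 0 0 0 0;1 -0.01 0.002 0 0 0 0;1 0 0 0 0 0 0;1 0 0 0 0 0 0"}}

```text
clock: 4.2
position: [0.5695, -0.4002, 0.1018]
ee_rot: [2.467, 1.944, 0.001]
force: [2.7, -0.9, 0.2]
width: 0.004
```

{"method": "jog_arm", "body": {"commands": "1 0.08 -0.02 0 0 0 0;1 0.08 -0.02 0 0 0 0;1 0 0 0.15 0 0 0;1 0 0 0.15 0 0 0;1 0 0 0.15 0 0 0"}}

```text
clock: 4.7
position: [0.6164, -0.4119, 0.2375]
ee_rot: [-2.467, -1.942, 0.002]
force: [0.7, 0.6, -0.2]
width: 0.004
```

```bash
python3 - <<'E'
from h import *
d=grab("scene")
cv2.imwrite("pics/c2.png",cv2.resize(d["pixels"][130:240,150:280,::-1],None,fx=5,fy=5,interpolation=cv2.INTER_CUBIC))
print(status.observe()["position"])
E
```

```text
[ 0.61845202 -0.41433594  0.24691209]
```

View pics/c2.png

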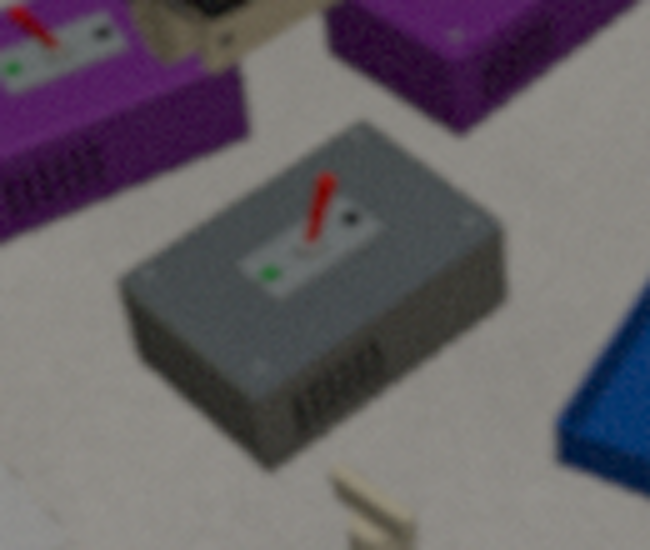

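The lever at crop (318,210) now leans towards the black dot (350,218), so it looks off. I'll check that numerically and measure the printer's centre line.

```bash
cat > m3.py <<'E'
from h import *
S=dict(np.load("scene.npz"));T=dict(np.load("top.npz"))
d=grab("scene");hsv=cv2.cvtColor(d["pixels"],cv2.COLOR_RGB2HSV);H,s,V=[hsv[...,i].astype(int) for i in range(3)]
P=cloud(d);X,Y,Z=P[...,0],P[...,1],P[...,2]
red=((H<8)|(H>172))&(s>110)&(V>50)&(X>.5)&(X<.63)&(Y<-.36)&(Y>-.45)&(Z>.07)
q=P[red]-[.5675,-.4,0];print("lever pts box x,z",np.round(np.c_[q@[.972,-.235,0],q[:,2]][np.argsort(q[:,2])][::4]*1000).tolist())
for nm,d in(("top",T),("scene",S)):
    P=cloud(d);hsv=cv2.cvtColor(d["pixels"],cv2.COLOR_RGB2HSV);H,s,V=[hsv[...,i].astype(int) for i in range(3)]
    X,Y,Z=P[...,0],P[...,1],P[...,2]
    m=(abs(Z-.091)<.006)&(X>.42)&(X<.72)
    ys=np.arange(.15,.27,.01);lo=[];hi=[]
    for y in ys:
        x=X[m&(abs(Y-y)<.006)];lo.append(x.min());hi.append(x.max())
    L=np.polyfit(ys,lo,1);U=np.polyfit(ys,hi,1)
    print(nm,"edges slope",L[0],U[0],"at y=.21",np.polyval(L,.21),np.polyval(U,.21))
    y2=np.arange(.485,.65,.01); mm=(abs(Z-.091)<.006)&(Y<.36)&(Y>.03)
    xs=np.arange(.48,.66,.01)
    print(" front",[round(Y[mm&(abs(X-x)<.006)].min()*1e3) for x in xs]," rear",[round(Y[mm&(abs(X-x)<.006)].max()*1e3) for x in xs])
    br=((H>12)&(H<30)&(s>90)&(Z>.098)&(Z<.115)&(X>.42)&(X<.72)&(Y>.1)&(Y<.3))
    for a in(0,1):
        k=br&((X>.56) if a else (X<.56)); print(" screw",k.sum(),np.round(np.nanmean(P[k],0)*1e3,1) if k.any() else "")
    k=(H>20)&(H<35)&(s>150)&(abs(Z-.093)<.006)&(Y<.1)&(Y>.03)
    print(" tab min y",np.percentile(Y[k],[0,3,10])*1e3,"x at end",np.percentile(X[k&(Y<.06)],[2,50,98])*1e3)
E
python3 m3.py
```

```text
lever pts box x,z [[-16.0, 74.0], [0.0, 83.0], [-4.0, 88.0], [-5.0, 94.0], [-7.0, 99.0], [-7.0, 102.0], [-12.0, 105.0], [-14.0, 108.0], [-13.0, 111.0]]
top edges slope 0.057856503094697344 0.04650310285653212 at y=.21 0.46992585859864966 0.6576106439902355
 front [94, 91, 90, 90, 88, 51, 51, 51, 49, 49, 81, 82, 79, 79, 79, 113, 130, 130, 132]  rear [345, 345, 345, 312, 312, 312, 309, 309, 310, 354, 308, 308, 307, 304, 306, 306, 330, 360, 335]
 screw 16 [477.1 221.7 107.6]
 screw 13 [653.3 212.4 107.5]
 tab min y [50.76807865 51.71147112 54.32931459] x at end [532.71911345 551.26764401 567.14202777]
scene edges slope 0.11218582400526905 0.06308634556162909 at y=.21 0.4729516879209256 0.6635747020402637
 front [94, 93, 91, 91, 91, 54, 52, 51, 50, 50, 83, 83, 82, 80, 80, 82, 132, 131, 132]  rear [316, 316, 336, 314, 314, 313, 312, 312, 312, 311, 310, 310, 309, 308, 307, 307, 307, 335, 335]
 screw 30 [482.2 223.3 107.4]
 screw 35 [657.7 212.6 108.1]
 tab min y [50.42131384 52.95269542 55.26676976] x at end [533.83792195 555.34366695 571.52418928]
```

Confirmed off: the lever points lie at −0.4 rad. Printer axis is (0.057, 0.998), home is at (568, 222) mm, and the tab end is at about (551.5, 50) mm. Moving in front of the tab.

{"method": "jog_arm", "body": {"commands": "1 -0.023 0.143 0 0 0 -0.0222;1 -0.023 0.143 0 0 0 -0.0222;1 -0.023 0.143 0 0 0 -0.0222;1 -0.023 0.143 0 0 0 -0.0222;1 -0.023 0.143 0 0 0 -0.0222"}}

```text
clock: 5.3
position: [0.5815, -0.1959, 0.2363]
ee_rot: [-2.986, -0.974, 0.001]
force: [1.0, -0.0, 0.6]
width: 0.007
```

{"method": "jog_arm", "body": {"commands": "1 -0.023 0.143 0 0 0 -0.0222;1 -0.023 0.143 0 0 0 -0.0222;1 -0.023 0.143 0 0 0 -0.0222;1 -0.023 0.143 0 0 0 -0.0222;1 -0.023 0.143 0 0 0 -0.0222"}}

```text
clock: 5.8
position: [0.547, 0.0185, 0.2365]
ee_rot: [-3.139, 0.105, 0.001]
force: [-0.8, -0.1, 0.8]
width: 0.004
```

{"method": "jog_arm", "body": {"commands": "1 0 0 0 0 0 0;1 0 0 -0.12 0 0 0;1 0 0 -0.12 0 0 0;1 0 0 -0.12 0 0 0;1 0 0 0 0 0 0"}}

```text
clock: 6.3
position: [0.5448, 0.017, 0.125]
ee_rot: [3.139, -0.095, -0.012]
force: [0.5, 0.3, -0.2]
width: 0.009
```

```bash
python3 - <<'E'
from h import *
from scipy.spatial.transform import Rotation as R
o=status.observe();r=R.from_rotvec(o["ee_rot"]).as_matrix();print(o["position"],np.degrees(np.arctan2(r[1,0],r[0,0])),r[:,2],o["force"])
E
```

```text
[0.54481254 0.01703731 0.12498983] -3.4504427283811148 [-7.41169918e-03 -9.71409651e-04 -9.99972061e-01] [ 0.51637446  0.33788875 -0.19240701]
```

{"method": "jog_arm", "body": {"commands": "1 0.01 0 -0.08 0 0 0;1 0.005 0 -0.077 0 0 0;1 0 0 0 0 0 0;1 0 0.02 0 0 0 0;1 0 0.02 0 0 0 0"}}

```text
clock: 6.8
position: [0.5535, 0.0291, 0.0833]
ee_rot: [-3.14, 0.096, -0.003]
force: [-1.2, 0.0, -0.1]
width: 0.001
```

{"method": "jog_arm", "body": {"commands": "1 0 0.01 0 0 0 0;1 0 0.01 0 0 0 0;1 0 0 0 0 0 0;1 0 0 0 0 0 0;1 0 0 0 0 0 0"}}

```text
clock: 7.3
position: [0.5525, 0.0347, 0.0816]
ee_rot: [3.14, -0.096, 0.0]
force: [-0.2, -0.7, 0.8]
width: 0.003
```

```bash
python3 - <<'E'
from h import *
d=grab("scene")
cv2.imwrite("pics/c3.png",cv2.resize(d["pixels"][200:350,340:510,::-1],None,fx=4,fy=4,interpolation=cv2.INTER_CUBIC))
print(status.observe()["position"],status.observe()["force"])
E
```

```text
[0.55249086 0.03467693 0.08158582] [-0.68554168  0.64237151 -0.01148346]
```

View pics/c3.png

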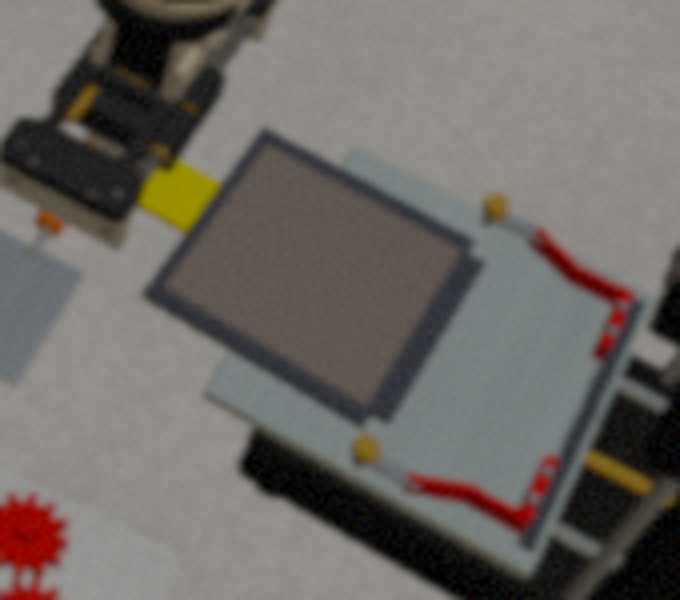

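The closed fingers stand in front of the yellow tab, centred on it at crop (150,190), and the path to the brackets at (615,325) and (540,490) is clear. Pushing.

{"method": "jog_arm", "body": {"commands": "1 0.002 0.02 -0.01 0 0 0;1 0.003 0.025 0 0 0 0;1 0.003 0.025 0 0 0 0;1 0.003 0.025 0 0 0 0;1 0.003 0.025 0 0 0 0"}}

```text
clock: 7.85
position: [0.5568, 0.0718, 0.0785]
ee_rot: [3.14, -0.094, -0.0]
force: [-0.7, -0.7, -0.3]
width: 0.005
```

{"method": "jog_arm", "body": {"commands": "1 0.003 0.02 0 0 0 0;1 0.003 0.02 0 0 0 0;1 0.003 0.015 0 0 0 0;1 0.002 0.01 0 0 0 0;1 0 0 0 0 0 0"}}

```text
clock: 8.35
position: [0.5601, 0.091, 0.0785]
ee_rot: [-3.14, 0.094, -0.0]
force: [0.6, 0.4, 0.5]
width: 0.005
```

```bash
cat > m4.py <<'E'
from h import *
o=status.observe();print(o["position"],o["force"],o["clock"])
d=grab("scene");P=cloud(d);hsv=cv2.cvtColor(d["pixels"],cv2.COLOR_RGB2HSV);H,s,V=[hsv[...,i].astype(int) for i in range(3)]
X,Y,Z=P[...,0],P[...,1],P[...,2]
im=d["pixels"].astype(int)
m=(abs(Z-.094)<.006)&(im[...,0]>im[...,2]-3)&(s<100)&(V<150)&(X>.45)&(X<.7)&(Y>.05)&(Y<.32)
m=cv2.morphologyEx(m.astype(np.uint8),cv2.MORPH_OPEN,np.ones((3,3)))
n,l,st,_=cv2.connectedComponentsWithStats(m);i=1+np.argmax(st[1:,4])
r=cv2.minAreaRect(P[l==i][:,:2].astype(np.float32)*1000);c=np.array(r[0])-[567.8,222.5]
print("inner plate",r,"printer x,y of centre",c@[.057,.998],c@[-.998,.057])
cv2.imwrite("pics/c4.png",cv2.resize(d["pixels"][200:350,340:510,::-1],None,fx=4,fy=4,interpolation=cv2.INTER_CUBIC))
E
python3 m4.py
```

```text
[0.56012265 0.09095396 0.07850565] [0.56397858 0.37884229 0.5149914 ] 8.35
inner plate ((562.6810913085938, 203.91030883789062), (122.55590057373047, 126.79029083251953), 86.71430206298828) printer x,y of centre -18.84428957519531 4.0490584777831575
```

{"method": "jog_arm", "body": {"commands": "1 0.001 0.01 0 0 0 0;1 0.002 0.01 0 0 0 0;1 0.001 0.01 0 0 0 0;1 0 0.005 0 0 0 0;1 0 0 0 0 0 0"}}

```text
clock: 8.9
position: [0.5612, 0.1014, 0.0785]
ee_rot: [-3.14, 0.095, 0.0]
force: [-0.3, -0.4, -1.0]
width: 0.006
```

{"method": "jog_arm", "body": {"commands": "1 0 0.004 0 0 0 0;1 0 0.004 0 0 0 0;1 0 0.003 0 0 0 0;1 0 0 0 0 0 0;1 0 0 0 0 0 0"}}

```text
clock: 9.4
position: [0.5612, 0.1044, 0.0785]
ee_rot: [-3.14, 0.095, -0.0]
force: [0.4, 0.2, 0.4]
width: 0.007
```

```bash
python3 m4.py
```

```text
[0.56121453 0.10437439 0.07854739] [0.43034686 0.15720122 0.35230862] 9.4
inner plate ((564.6390380859375, 216.92190551757812), (122.82362365722656, 126.21286010742188), 87.04150390625) printer x,y of centre -5.747113122558591 2.836688604736283
```

{"method": "jog_arm", "body": {"commands": "1 0 0.002 0 0 0 0;1 0 0.002 0 0 0 0;1 0 0.002 0 0 0 0;1 0 0 0 0 0 0;1 0 0 0 0 0 0"}}

```text
clock: 9.95
position: [0.5612, 0.1061, 0.0786]
ee_rot: [-3.14, 0.095, -0.0]
force: [0.1, 0.1, 0.4]
width: 0.002
```

{"method": "jog_arm", "body": {"commands": "1 0 0.002 0 0 0 0;1 0 0.002 0 0 0 0;1 0 0 0 0 0 0;1 0 0 0 0 0 0;1 0 0 0 0 0 0"}}

```text
clock: 10.45
position: [0.5612, 0.1073, 0.0785]
ee_rot: [-3.14, 0.095, -0.0]
force: [-0.4, -1.0, -0.2]
width: 0.004
```

{"method": "jog_arm", "body": {"commands": "1 0 0.002 0 0 0 0;1 0 0 0 0 0 0;1 0 0.002 0 0 0 0;1 0 0 0 0 0 0;1 0 0 0 0 0 0"}}

```text
clock: 10.95
position: [0.5612, 0.1076, 0.0785]
ee_rot: [3.139, -0.096, 0.0]
force: [-0.8, -5.7, 0.4]
width: 0.004
```

```bash
python3 m4.py
```

```text
[0.56116986 0.10764422 0.07854887] [-0.77413464 -5.72709884  0.38576548] 10.95
inner plate ((565.147705078125, 219.7838897705078), (122.1751708984375, 126.8555679321289), 86.55609130859375) printer x,y of centre -2.8618588195800756 2.4921720489501498
```

{"method": "jog_arm", "body": {"commands": "1 0 0.001 0 0 0 0;1 0 0 0 0 0 0;1 0 0.001 0 0 0 0;1 0 0 0 0 0 0;1 0 0 0 0 0 0"}}

```text
clock: 11.5
position: [0.5612, 0.1077, 0.0786]
ee_rot: [3.139, -0.097, 0.0]
force: [-0.8, -6.4, 0.7]
width: 0.0
```

{"method": "jog_arm", "body": {"commands": "1 0 0 0 0 0 0;1 0 0 0 0 0 0;1 0 0 0 0 0 0;1 0 0 0 0 0 0;1 0 0 0 0 0 0"}}

```text
clock: 12.0
position: [0.5612, 0.1077, 0.0785]
ee_rot: [3.139, -0.097, 0.0]
force: [-0.9, -6.9, 0.3]
width: 0.005
```

```bash
python3 m4.py; python3 -c "
from h import *
print(status.observe()['force'],status.observe()['ft_torque'])"
```

```text
[0.56116884 0.10767554 0.07854738] [-0.89059013 -6.86546478  0.2562457 ] 12.0
inner plate ((564.9075927734375, 219.5537109375), (122.71733093261719, 126.23326873779297), 86.68870544433594) printer x,y of centre -3.1052636962890596 2.7186839355468297
[-1.1811423  -6.3463824   0.92673242] [-1.54373811  0.1542122   0.0242311 ]
```

View pics/c4.png

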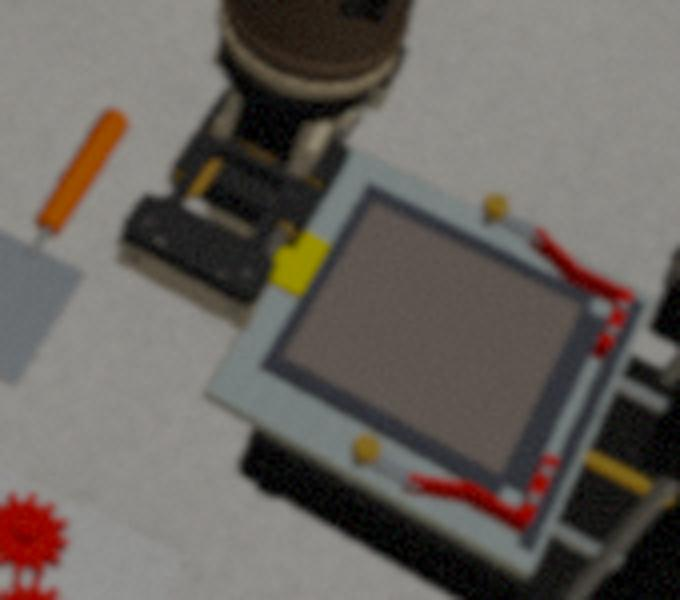

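The plate's rear edge sits against both brackets, at crop (600,345) and (530,480). I'm raising the push from about 6.6 N to about 10 N.

{"method": "jog_arm", "body": {"commands": "1 0 0.001 0 0 0 0;1 0 0.001 0 0 0 0;1 0 0.001 0 0 0 0;1 0 0 0 0 0 0;1 0 0 0 0 0 0"}}

```text
clock: 12.55
position: [0.5612, 0.1077, 0.0786]
ee_rot: [3.138, -0.098, 0.0]
force: [-1.2, -9.1, 0.5]
width: 0.007
```

{"method": "jog_arm", "body": {"commands": "1 0 0.001 0 0 0 0;1 0 0.001 0 0 0 0;1 0 0 0 0 0 0;1 0 0 0 0 0 0;1 0 0 0 0 0 0"}}

```text
clock: 13.05
position: [0.5612, 0.1077, 0.0786]
ee_rot: [3.137, -0.099, 0.0]
force: [-0.2, -11.4, -0.4]
width: 0.007
```

{"method": "jog_arm", "body": {"commands": "1 0 0 0 0 0 0;1 0 0 0 0 0 0;1 0 0 0 0 0 0;1 0 0 0 0 0 0;1 0 0 0 0 0 0"}}

```text
clock: 13.55
position: [0.5612, 0.1077, 0.0786]
ee_rot: [3.137, -0.099, 0.0]
force: [-0.2, -10.4, 0.2]
width: 0.007
```

{"method": "jog_arm", "body": {"commands": "1 0 0 0 0 0 0;1 0 0 0 0 0 0;1 0 0 0 0 0 0;1 0 0 0 0 0 0;1 0 0 0 0 0 0"}}

```text
clock: 14.05
position: [0.5612, 0.1077, 0.0786]
ee_rot: [3.137, -0.099, 0.0]
force: [0.1, -11.6, -0.3]
width: 0.005
```

```bash
python3 m4.py
```

```text
[0.56119027 0.10772615 0.07856977] [  0.10767301 -11.61299654  -0.27828271] 14.05
inner plate ((564.5984497070312, 219.83950805664062), (122.65003967285156, 127.10823059082031), 86.28132629394531) printer x,y of centre -2.8376593261718726 3.043499151611283
```

```bash
python3 -c "
from h import *
arm.sign_off();o=status.observe();print(o['force'],o['position'],o['clock'])"
```

```text
the job is handed in; nothing more can be done
the job is handed in; nothing more can be done
```

I switched the printer off at the grey box. I then pushed the build plate back by its tab until it sat against both red brackets, and handed in at about 14 s with the arm still pressing.

- **Toggle:** the depth image after the push showed the lever leaning about 0.4 rad towards the black dot, so it is off. I checked this before touching the plate.
- **Plate position:** the last picture, taken at about 6.6 N before I raised the push, shows the rear edge against both brackets. The last measurement put the plate about 2–3 mm to the left of the centre line. It was within about 0.01 rad of square.
- **Disagreement:** that same measurement put the plate 2.8 mm short of home. Earlier it read about 3 mm short for the same reason, because it only sees the plate's inner area. I relied on the sharp rise in force and the picture instead.
- **Pressing force:** the wrist read 10.4–11.6 N over the last second and the tool did not move. Plate friction takes up to 2 N of that, so the brackets should feel about 9–11 N. I had no direct reading of the force on each bracket.
- **Other things on the desk:** the arm's path stayed clear of them and I saw no sign of contact. I did not measure their positions again at the end.

The verdict is not shown, and the final state reading after handing in was refused.

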